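# Start the corner gauge and hold the pattern block against both fences

## Task

Start the gauge by pressing its three spring keys right down, one at a time and letting each come back up: first the round key, then the square key, then the long bar key. Then take the wooden pattern block, set it flat on the gauge's metal bed with its notched corner facing away from the fence corner, and push it fully home, its long side flush against the long fence and its end flush against the short fence at the same time. Finish while still holding the block pressed against both fences with the fingers, and leave the other things on the table where they stand.

Things in the scene. Friction and masses are not known exactly. Their poses are not given: they have to be found in the camera images.
- block: Loose wooden pattern block, about 0.3 kg. Base 120 (x) x 80 (y) x 22 mm, origin at the centre of its underside. Centred on top a grip rib 60 mm long (x), 26 thick (y), from 22 to 62 mm above the underside. The -x -y corner has a notch 32 (x) x 28 mm (y) through the base; the opposite square +x +y corner goes into the fence corner. It starts on the table, x within 60 degrees of the bed's x.
- block_corner (a point): The square corner of the block that goes into the fence corner: at +60, +40, 0 mm in the block's frame, on the underside.
- jig: Fixed corner gauge: a flat metal bed 200 (x) x 160 (y) x 10 mm, polished and slippery (friction about 0.2, fences too), lying on the table, origin at the centre of its underside, z up. Two steel fences stand on it, along its +y and +x edges. The block goes home with its x along the bed's x, its centre at +20, +20 mm in this frame, underside 10 mm above the table.
- jig_corner (a point): Where the inner faces of the two fences meet, on the top of the bed: at +80, +60, +10 mm in the gauge's frame; axes as the gauge's. The bed is open towards -x and -y from here.
- fence_long: Long steel fence, fixed, along the gauge's x: 170 mm long, 18 mm thick, 18 mm high above the bed; its inner face looks to the gauge's -y, at y = +60 mm in the gauge's frame, and runs from x = -100 to +70 mm. Its origin is not on the bar but on the bed's top at the bed's centre.
- fence_short: Short steel fence, fixed, along the gauge's y: 122 mm long, 18 mm thick, 18 mm high above the bed; its inner face looks to the gauge's -x, at x = +80 mm in the gauge's frame, and runs from y = -70 to +52 mm. Its origin is not on the bar but on the bed's top at the bed's centre.
- panel: Fixed grey control box 100 (x) x 220 (y) x 40 mm high, origin at the centre of its underside. The three white keys sit in a row along its y, 65 mm apart, in any order.
- key_round (a joint): How far this key is pressed, m: 0 up, 0.006 fully down. It springs back up; starting to move takes 1.5 N, fully down 5 N, vertically.
- key_round_top (a point): Centre of the top of the round key: round cap, 30 mm across, in a round rim. The caps stand 22 mm above the box and 12 mm above their rims.
- key_square (a joint): How far this key is pressed, m: 0 up, 0.006 fully down. It springs back up; starting to move takes 1.5 N, fully down 5 N, vertically.
- key_square_top (a point): Centre of the top of the square key: square cap, 28 x 28 mm, in a square rim. The caps stand 22 mm above the box and 12 mm above their rims.
- key_bar (a joint): How far this key is pressed, m: 0 up, 0.006 fully down. It springs back up; starting to move takes 1.5 N, fully down 5 N, vertically.
- key_bar_top (a point): Centre of the top of the bar key: bar-shaped cap, 18 mm wide and 46 mm long, in an oblong rim; the long side lies along the panel's x. The caps stand 22 mm above the box and 12 mm above their rims.
- core: Bystander, not to be disturbed: white plaster cylinder, 48 mm across, 85 mm high; loose, origin at the centre of its underside.
- cone: Bystander, not to be disturbed: small steel cone, 44 mm across the foot, 40 mm high; loose, origin at the centre of its underside.
- tape: Bystander, not to be disturbed: black tape measure, 65 x 34 x 58 mm high; loose, origin at the centre of its underside.
There are look-alikes about, which are no part of the job. Of the things like the block, leave any that is green; of the rest the larger one is meant.

How it is judged:
By the outcome, as a careful person would: the job done as asked, in the order asked, and still so for the second after the job is handed in, while the arm keeps its last pose, push and grip.
It also fails if it takes over 62 s, if anything falls off the work surface, if the arm or the gripper's body presses on something with over 40 N, if the wrist force passes 120 N, or if a joint passes its speed limit or range.

## Robot

A 7-joint arm with a two-finger parallel gripper is mounted at the origin on the work surface. World frame = base frame: x ahead of the robot, y to its left, z up, the work surface at z = 0. Lengths are in m, angles in rad, forces in N, time in s.
With the tool pointing down it reaches from about 0.4 to 0.875 m from the base axis. Payload 6.5 kg.
Tool frame: the origin (TCP) lies midway between the tips of the shut fingers; the grasp point (between the pads) lies 19 mm behind it (arm.hold_point_z is the distance from the TCP to the grasp point, in m); z points along the fingers, y is the line along which they close (so a half turn about z gives the same grasp; the last joint's range is limited). The gripper opens to 85 mm and grips with 20 to 120 N. Pads are 22 mm wide; open, the fingers measure 114 mm over their backs; the gripper's body (76 mm by 85 mm) begins 54 mm behind the grasp point. The pads swing forward as they close: fully open they stand 13 mm farther back than shut.
Start: joints at [-1.333, 0.536, -0.004, 1.538, 0.003, 1.067, -0.071], TCP at [0.194, 0.62, 0.2] pointing down, gripper open.
Joint ranges: [-2.7, 2.7], [-0.37, 2.16], [-1.27, 1.26], [0.24, 2.4], [-1.31, 4.45], [0.19, 1.91], [-2.76, 2.76]. Speed limits (rad/s): [2.39, 2.39, 3.14, 3.14, 3.14, 3.14, 3.14].

## Interface

Orientations are given as a 3x3 rotation matrix whose columns are the frame's x, y, z axes.
In Python, from workcell import arm gives the robot as it stands.
- The arm moves only by the tool arm_command, never from a script. Its argument "commands" is a list of rows, each an object of numbers: "x", "y", "z": the shift along the world's x, y, z normalised to -1 to 1, where 1 is 150 mm; "rx", "ry", "rz": the turn, a rotation vector about the world's x, y, z normalised to -1 to 1, where 1 is 60 degrees; "grip": the closure, from -1 (fully open) to 1 (shut). A call has 1 to 20 rows; each row is the pose to reach, as a shift and turn from the pose commanded when the call began; what a row does not reach only later rows make up. A row lasts 1/8 s, in which the tool goes at most 62.5 mm and 10.7 degrees, less where a joint would pass 70% of its speed; a pose out of reach is approached as far as the arm can. A call with a number of a shift or a turn outside -1 to 1 is refused whole. A call with a gripper value outside its range is refused whole. The fingers move at their own pace and stop on an object; the grip force is fixed at half the most. Time passes only in rows, so rows that repeat a pose let the fingers close. It gives the time, the measured TCP pose, the force, the opening and the grip force at its end, in the units of the state.
- arm.sense(): the state, without advancing time (a new reading comes with each control period).
- arm.get_image(name): name is "scene" or "side" or "wrist"; returns the picture (400x640x3 uint8, red, green, blue); there is no depth.
- arm.calibration(name): a dict with "fov_y" (degrees; the focal length in pixels is half the picture's height over the tangent of half this angle, whatever the lens; pixels are square), "cx", "cy" (the principal point, pixels), "rvec" (rotation vector, rad) and "tvec" (3), from world to camera coordinates, as OpenCV has them. Camera axes: x right, y down, z forward; pixel columns grow to the right and rows downward; lengths in m; the calibration is good to about 2 mm. A picture is of the moment at which its call begins: read the wrist's pose just before it. calibration takes no time and is no camera call; for the wrist camera it gives the pose at the moment of the call.
- arm.sign_off(): hands the job in; it is judged then, once.
Trained networks look in the newest picture that a camera, given by its name, has taken for a name from the list of things; names that differ only in an ending like _2 or _b are one class to them, and where a whole thing is asked for, a point or a joint stands for the part that bears it (a point fixed in the world has none). Each returns a list of dicts, best first, with "conf" (0 to 1); they miss things now and then, are a little off and sometimes report something else, mostly with a low value. They report only what shows in the picture. A call takes as long as a camera call. They do not tell look-alikes from the thing itself.
- arm.spot_in(camera, label): "box" ([centre column, centre row, width, height] in pixels, round what is visible of it).
- arm.outline_of(camera, label): "mask" (400x640 bool, what is visible of it) and "box" ([centre column, centre row, width, height] in pixels, round what is visible of it).
- arm.place_of(camera, label): "centre" ([row, column] in pixels: a listed point, or the origin of a listed thing).
The state is a dict: "time_s": time; "qpos": joint angles; "joint_velocities": joint speeds; "joint_torque": joint torques, N m; "tcp_pos": TCP position; "tool_rot": TCP orientation; "wrist_force": force on the tool from outside, world axes, zero at the start; "torque": the same for the moment, N m; "opening": finger opening in m; "grip_force": force on a finger pad.
Only numpy, scipy, OpenCV 4.12 (cv2) and the standard library are available. Lean on these libraries where they do the work, as an engineer would, in place of code of your own. Each camera call takes 0.05 s, during which the arm holds its last target. There are 200 camera calls.

## Working session

There is one attempt and no reset: what is moved stays moved. The work goes in short steps, Python scripts to look and compute and a tool call to move; the robot and the scene stay as the last step left them, time stands still between calls to the robot, and variables do not carry over. Pictures are saved under pics/ and viewed, at most 10 in all, crops included, and the job is handed in when it is done.

Besides the shell and the picture viewer there is one more tool, called after ">>>" as name([rows], argument=value, ...), one row to a line, values as JSON. arm_command: Moves the arm, as the interface text tells. Scaled input: -1 to 1 covers 150 mm each way for a shift and 60 degrees each way for a turn. Its arguments: {"type":"object","properties":{"commands":{"type":"array"}},"required":["commands"]}

```bash
mkdir -p pics
cat > h.py <<'E'
import numpy as np, cv2
from workcell import arm
def cam(n):
    c=arm.calibration(n); f=200/np.tan(np.radians(c['fov_y'])/2)
    K=np.array([[f,0,c['cx']],[0,f,c['cy']],[0,0,1]]); R,_=cv2.Rodrigues(np.array(c['rvec'],float)); return K,R,np.array(c['tvec'],float)
def ray(n,u,v,z,C=None):
    K,R,t=C or cam(n); d=R.T@np.linalg.inv(K)@[u,v,1]; o=-R.T@t; return o+d*(z-o[2])/d[2]
def proj(n,P,C=None):
    K,R,t=C or cam(n); p=(K@(R@np.atleast_2d(P).T+t[:,None])).T; return p[:,:2]/p[:,2:]
def save(n,f):
    im=arm.get_image(n); cv2.imwrite('pics/'+f,im[:,:,::-1]); return im
E
python3 - <<'E'
from h import *
save('scene','s1.png');save('side','d1.png')
H={'block':0,'block_corner':0,'jig':0,'jig_corner':.01,'panel':0,'key_round_top':.062,'key_square_top':.062,'key_bar_top':.062,'core':0,'cone':0,'tape':0}
for n in('scene','side'):
    C=cam(n); print(n,(-C[1].T@C[2]).round(3))
    for k,z in H.items():
        for r in arm.place_of(n,k)[:3]:
            v,u=r['centre']; print(k,round(r['conf'],2),int(u),int(v),ray(n,u,v,z,C).round(3)[:2])
E
```

```text
scene [1.175 0.664 0.727]
block 0.73 420 211 [0.275 0.192]
block 0.57 341 189 [ 0.342 -0.057]
block_corner 0.92 341 196 [ 0.374 -0.029]
block_corner 0.69 408 200 [0.252 0.135]
block_corner 0.59 337 231 [0.511 0.075]
jig 0.65 398 275 [0.536 0.298]
jig 0.41 336 233 [0.519 0.078]
jig_corner 0.75 396 303 [0.619 0.351]
jig_corner 0.19 289 266 [0.703 0.09 ]
panel 0.62 266 180 [ 0.475 -0.273]
key_round_top 0.38 262 166 [ 0.488 -0.268]
key_square_top 0.47 255 157 [ 0.463 -0.335]
key_bar_top 0.66 277 172 [ 0.478 -0.206]
core 0.63 260 231 [ 0.658 -0.08 ]
cone 0.74 291 266 [0.693 0.084]
cone 0.72 403 272 [0.518 0.3  ]
tape 0.72 211 208 [ 0.688 -0.273]
tape 0.7 265 165 [ 0.413 -0.35 ]
side [ 0.316 -0.72   0.797]
block 0.93 306 227 [0.497 0.008]
block 0.88 210 194 [0.282 0.186]
block 0.7 339 343 [ 0.482 -0.309]
block_corner 0.95 261 237 [0.384 0.002]
block_corner 0.92 305 205 [0.514 0.082]
jig 0.86 289 153 [0.524 0.309]
jig_corner 0.64 315 137 [0.612 0.35 ]
jig_corner 0.6 383 236 [ 0.662 -0.079]
panel 0.56 325 331 [ 0.462 -0.277]
key_round_top 0.78 324 314 [ 0.46  -0.277]
key_square_top 0.86 341 343 [ 0.472 -0.342]
key_square_top 0.73 293 152 [0.518 0.23 ]
key_square_top 0.63 318 285 [ 0.465 -0.211]
core 0.69 305 204 [0.514 0.085]
core 0.64 383 238 [ 0.667 -0.076]
core 0.43 315 138 [0.616 0.36 ]
cone 0.59 368 192 [0.687 0.087]
tape 0.56 428 312 [ 0.679 -0.291]
```

View pics/s1.png

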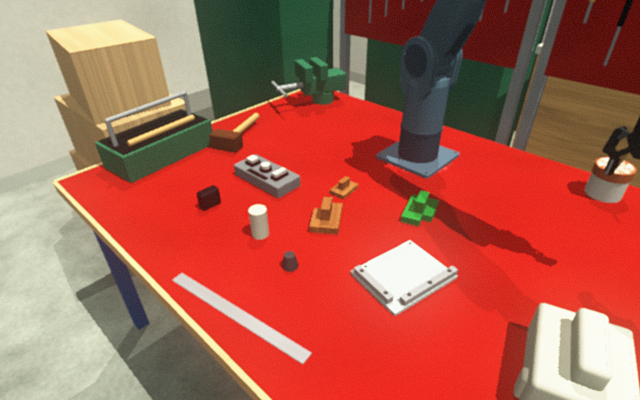

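View pics/d1.png

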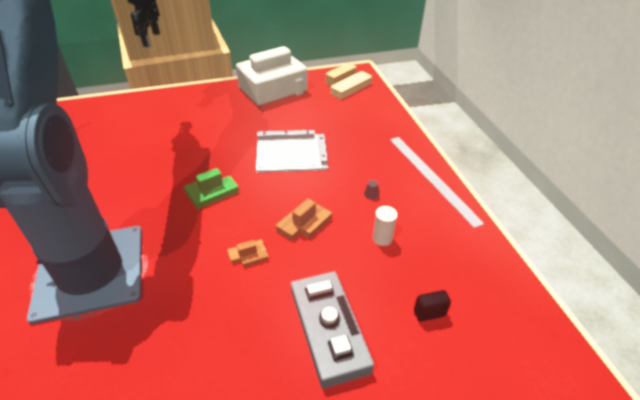

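The scene shows three block-like things: green (419,208), a small orange one (344,187) and a larger orange one (326,215). In the side view they are at (210,188), (248,252) and (305,218). I choose the larger orange one. The keys in the side view are bar (319,289), round (329,316) and square (341,345), and the gauge is at (291,151).

Run:
```python
from h import *
s=arm.sense(); print(s['tcp_pos'],np.round(s['tool_rot'],3),s['time_s'],s['opening'],arm.hold_point_z)
a=cv2.imread('pics/d1.png'); 
c1=cv2.resize(a[180:280,220:420],(800,400),interpolation=cv2.INTER_CUBIC); cv2.imwrite('pics/c1.png',c1)
for k,(u,v) in dict(bar=(319,289),round=(329,316),square=(341,344)).items(): print(k,ray('side',u,v,.062).round(3))
```

```text
[0.19445425 0.62019509 0.2002848 ] [[-0.954  0.299  0.   ]
 [ 0.299  0.954 -0.   ]
 [-0.    -0.    -1.   ]] 1.2 0.08504215277872083 0.0187
bar [ 0.465 -0.219  0.062]
round [ 0.466 -0.283  0.062]
square [ 0.471 -0.343  0.062]
```

View pics/c1.png

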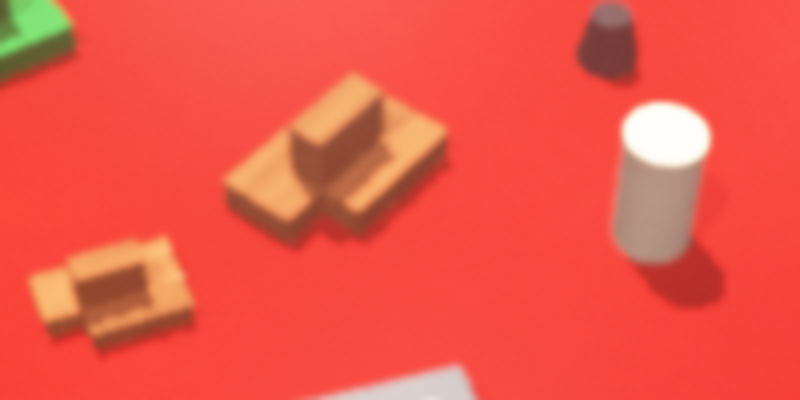

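>>> arm_command([
  {"x": 0.9, "y": -0.3, "grip": 1},
  {"x": 0.9, "y": -0.3, "grip": 1},
  {"x": 1, "y": -1, "grip": 1},
  {"x": 1, "y": -1, "grip": 1},
])

```text
validation failed for argument at $.co...
```

The crop shows the larger orange block with its notched corner towards the bottom (325,215 in the crop). The small orange and the green ones are clearly different.

>>> arm_command([
  {"x": 0.9, "y": -0.3, "z": 0.0, "rx": 0.0, "ry": 0.0, "rz": 0.0, "grip": 1.0},
  {"x": 0.9, "y": -0.3, "z": 0.0, "rx": 0.0, "ry": 0.0, "rz": 0.0, "grip": 1.0},
  {"x": 1.0, "y": -1.0, "z": 0.0, "rx": 0.0, "ry": 0.0, "rz": 0.0, "grip": 1.0},
  {"x": 1.0, "y": -1.0, "z": 0.0, "rx": 0.0, "ry": 0.0, "rz": 0.0, "grip": 1.0},
])

```text
time_s: 1.7
tcp_pos: [0.346, 0.4677, 0.2]
tool_rot: [[-0.954, 0.301, 0.0], [0.301, 0.954, -0.001], [-0.001, -0.001, -1.0]]
wrist_force: [1.1, 0.4, -0.1]
opening: 0.0122
grip_force: 0.0
```

>>> arm_command([
  {"x": 0.3, "y": -0.4, "z": 0.3, "rx": 0.0, "ry": 0.0, "rz": 0.0, "grip": 1.0},
  {"x": 0.5, "y": -0.8, "z": 0.6, "rx": 0.0, "ry": 0.0, "rz": 0.0, "grip": 1.0},
  {"x": 0.5, "y": -1.0, "z": 0.6, "rx": 0.0, "ry": 0.0, "rz": 0.0, "grip": 1.0},
  {"x": 0.5, "y": -1.0, "z": 0.6, "rx": 0.0, "ry": 0.0, "rz": 0.0, "grip": 1.0},
])

```text
time_s: 2.2
tcp_pos: [0.4225, 0.3161, 0.2925]
tool_rot: [[-0.952, 0.307, 0.004], [0.307, 0.952, 0.001], [-0.003, 0.002, -1.0]]
wrist_force: [-0.2, -0.0, -0.7]
opening: 0.0001
grip_force: 0.0
```

Run:
```python
from h import *
C=cam('wrist'); save('wrist','w1.png'); print((-C[1].T@C[2]).round(3),C[1].round(2)[2])
for k,z in dict(jig=0,jig_corner=.01,block=0,block_corner=0).items():
  for r in arm.place_of('wrist',k)[:3]:
    v,u=r['centre']; print(k,round(r['conf'],2),int(u),int(v),ray('wrist',u,v,z,C).round(3)[:2])
```

```text
[0.355 0.338 0.465] [ 0.26 -0.08 -0.96]
jig 0.93 326 222 [0.527 0.301]
jig_corner 0.84 369 262 [0.613 0.349]
block 0.68 209 97 [0.288 0.195]
block 0.64 83 184 [ 0.349 -0.048]
block 0.57 158 255 [0.496 0.01 ]
block_corner 0.7 111 197 [ 0.38  -0.015]
block_corner 0.63 162 81 [0.248 0.139]
block_corner 0.61 205 255 [0.522 0.086]
```

View pics/w1.png

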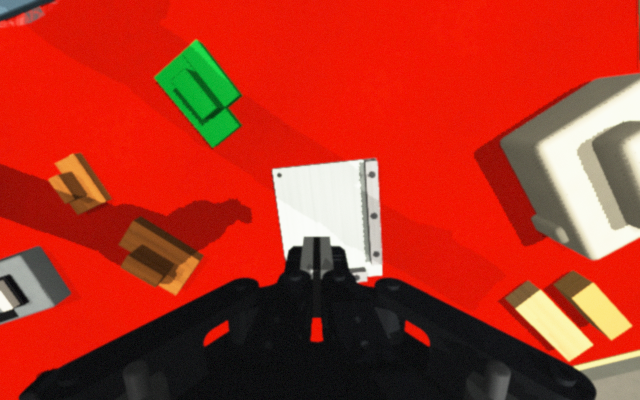

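The wrist view shows the gauge at (325,215), with the long fence on its right at (370,210). The larger orange block is at (160,255). Next I go to the keys.

>>> arm_command([
  {"x": 0.0, "y": -0.4, "z": 0.0, "rx": 0.0, "ry": 0.0, "rz": 0.0, "grip": 1.0},
  {"x": 0.0, "y": -0.8, "z": 0.0, "rx": 0.0, "ry": 0.0, "rz": 0.0, "grip": 1.0},
  {"x": 0.0, "y": -1.0, "z": 0.0, "rx": 0.0, "ry": 0.0, "rz": 0.0, "grip": 1.0},
])

```text
time_s: 2.82
tcp_pos: [0.4189, 0.1683, 0.2897]
tool_rot: [[-0.954, 0.3, -0.001], [0.3, 0.954, -0.001], [0.001, -0.001, -1.0]]
wrist_force: [-0.3, 1.0, 0.4]
opening: 0.0005
grip_force: 0.0
```

>>> arm_command([
  {"x": 0.0, "y": -0.4, "z": 0.0, "rx": 0.0, "ry": 0.0, "rz": 0.0, "grip": 1.0},
  {"x": 0.0, "y": -0.8, "z": 0.0, "rx": 0.0, "ry": 0.0, "rz": 0.0, "grip": 1.0},
  {"x": 0.0, "y": -1.0, "z": 0.0, "rx": 0.0, "ry": 0.0, "rz": 0.0, "grip": 1.0},
])

```text
time_s: 3.2
tcp_pos: [0.4191, 0.0184, 0.2899]
tool_rot: [[-0.954, 0.3, -0.001], [0.3, 0.954, -0.001], [0.0, -0.001, -1.0]]
wrist_force: [0.4, 0.8, 0.1]
opening: -0.0001
grip_force: 0.0
```

>>> arm_command([
  {"x": 0.0, "y": -0.4, "z": 0.0, "rx": 0.0, "ry": 0.0, "rz": 0.0, "grip": 1.0},
  {"x": 0.0, "y": -0.8, "z": 0.0, "rx": 0.0, "ry": 0.0, "rz": 0.0, "grip": 1.0},
  {"x": 0.0, "y": -1.0, "z": 0.0, "rx": 0.0, "ry": 0.0, "rz": 0.0, "grip": 1.0},
])

```text
time_s: 3.58
tcp_pos: [0.4194, -0.1317, 0.29]
tool_rot: [[-0.954, 0.3, -0.0], [0.3, 0.954, -0.001], [0.0, -0.001, -1.0]]
wrist_force: [0.8, 0.1, 0.5]
opening: 0.0002
grip_force: 0.0
```

>>> arm_command([
  {"x": -0.2, "y": -0.3, "z": -0.2, "rx": 0.0, "ry": 0.0, "rz": 0.0, "grip": 1.0},
  {"x": -0.2, "y": -0.4, "z": -0.3, "rx": 0.0, "ry": 0.0, "rz": 0.0, "grip": 1.0},
  {"x": -0.2, "y": -0.4, "z": -0.3, "rx": 0.0, "ry": 0.0, "rz": 0.0, "grip": 1.0},
])

```text
time_s: 3.95
tcp_pos: [0.3889, -0.1894, 0.2442]
tool_rot: [[-0.954, 0.299, -0.003], [0.299, 0.954, -0.0], [0.003, -0.001, -1.0]]
wrist_force: [0.3, 0.4, 0.4]
opening: 0.0
grip_force: 0.0
```

Run:
```python
from h import *
s=arm.sense(); print(s['tcp_pos'].round(4))
C=cam('wrist'); save('wrist','w2.png')
for k,z in dict(panel=0,key_round_top=.062,key_square_top=.062,key_bar_top=.062).items():
  for r in arm.place_of('wrist',k)[:3]:
    v,u=r['centre']; print(k,round(r['conf'],2),int(u),int(v),ray('wrist',u,v,z,C).round(3)[:2])
```

```text
[ 0.3889 -0.1894  0.2442]
panel 0.95 277 233 [ 0.469 -0.275]
key_round_top 0.87 269 250 [ 0.466 -0.277]
key_square_top 0.92 225 266 [ 0.471 -0.341]
key_bar_top 0.75 321 234 [ 0.466 -0.207]
key_bar_top 0.45 527 197 [0.494 0.048]
```

View pics/w2.png

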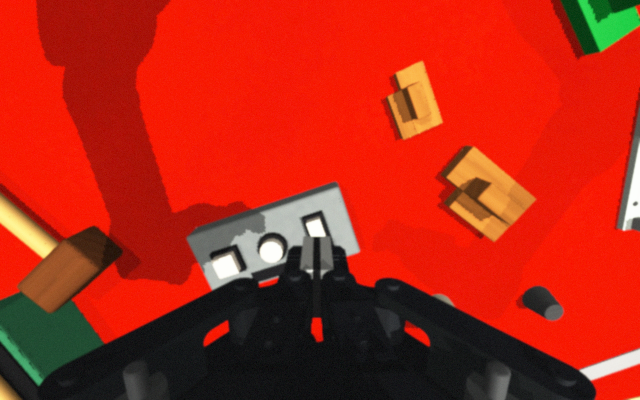

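The keys show clearly: round (272,250), square (225,265), bar (316,228). The wrist measurements agree with the side view. I now press the round key.

>>> arm_command([
  {"x": 0.26, "y": -0.29, "z": -0.2, "rx": 0.0, "ry": 0.0, "rz": 0.0, "grip": 1.0},
  {"x": 0.52, "y": -0.58, "z": -0.5, "rx": 0.0, "ry": 0.0, "rz": 0.0, "grip": 1.0},
  {"x": 0.52, "y": -0.58, "z": -0.8, "rx": 0.0, "ry": 0.0, "rz": 0.0, "grip": 1.0},
  {"x": 0.52, "y": -0.58, "z": -1.0, "rx": 0.0, "ry": 0.0, "rz": 0.0, "grip": 1.0},
  {"x": 0.52, "y": -0.58, "z": -1.0, "rx": 0.0, "ry": 0.0, "rz": 0.0, "grip": 1.0},
])

```text
time_s: 4.82
tcp_pos: [0.4665, -0.2752, 0.0936]
tool_rot: [[-0.955, 0.298, -0.004], [0.298, 0.955, 0.002], [0.004, 0.001, -1.0]]
wrist_force: [0.2, -0.6, 0.5]
opening: 0.0
grip_force: 0.0
```

>>> arm_command([
  {"x": 0.0, "y": 0.0, "z": -0.12, "rx": 0.0, "ry": 0.0, "rz": 0.0, "grip": 1.0},
  {"x": 0.0, "y": 0.0, "z": -0.2, "rx": 0.0, "ry": 0.0, "rz": 0.0, "grip": 1.0},
  {"x": 0.0, "y": 0.0, "z": -0.25, "rx": 0.0, "ry": 0.0, "rz": 0.0, "grip": 1.0},
  {"x": 0.0, "y": 0.0, "z": -0.27, "rx": 0.0, "ry": 0.0, "rz": 0.0, "grip": 1.0},
  {"x": 0.0, "y": 0.0, "z": -0.27, "rx": 0.0, "ry": 0.0, "rz": 0.0, "grip": 1.0},
])

```text
time_s: 5.45
tcp_pos: [0.4675, -0.2768, 0.0549]
tool_rot: [[-0.954, 0.299, 0.0], [0.299, 0.954, -0.0], [-0.0, 0.0, -1.0]]
wrist_force: [-0.6, 0.8, 0.1]
opening: -0.0002
grip_force: 0.0
```

Run:
```python
from h import *
save('side','d2.png');w=save('wrist','w3.png');s=arm.sense();print(s['tcp_pos'],s['wrist_force'])
a=cv2.imread('pics/d2.png')[230:380,250:420];b=w[150:330,220:420,::-1]
cv2.imwrite('pics/c2.png',np.hstack([cv2.resize(a,(400,353),interpolation=2),cv2.resize(b,(392,353),interpolation=2)]))
print(proj('side',[s['tcp_pos']]))
```

```text
[ 0.46768703 -0.27696232  0.05511248] [ 0.95167313 -0.65221396 -0.86979283]
[[328.67933954 315.32796979]]
```

View pics/c2.png

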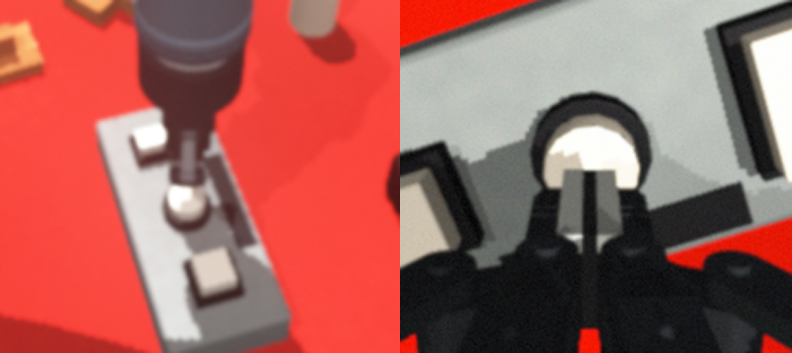

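The tips are centred on the round key but show no contact force yet, so I go lower in small steps.

>>> arm_command([
  {"x": 0.0, "y": 0.0, "z": -0.02, "rx": 0.0, "ry": 0.0, "rz": 0.0, "grip": 1.0},
  {"x": 0.0, "y": 0.0, "z": -0.03, "rx": 0.0, "ry": 0.0, "rz": 0.0, "grip": 1.0},
  {"x": 0.0, "y": 0.0, "z": -0.03, "rx": 0.0, "ry": 0.0, "rz": 0.0, "grip": 1.0},
])

```text
time_s: 5.92
tcp_pos: [0.4674, -0.2767, 0.0502]
tool_rot: [[-0.954, 0.299, -0.0], [0.299, 0.954, 0.0], [0.0, 0.0, -1.0]]
wrist_force: [-0.3, -0.0, 0.2]
opening: 0.0002
grip_force: 0.0
```

>>> arm_command([
  {"x": 0.0, "y": 0.0, "z": -0.02, "rx": 0.0, "ry": 0.0, "rz": 0.0, "grip": 1.0},
  {"x": 0.0, "y": 0.0, "z": -0.02, "rx": 0.0, "ry": 0.0, "rz": 0.0, "grip": 1.0},
])

```text
time_s: 6.18
tcp_pos: [0.4673, -0.2766, 0.0471]
tool_rot: [[-0.954, 0.299, -0.0], [0.299, 0.954, 0.0], [0.0, 0.0, -1.0]]
wrist_force: [-0.1, 0.7, -0.4]
opening: 0.0
grip_force: 0.0
```

Run:
```python
from h import *
save('side','d3.png');w=save('wrist','w4.png');s=arm.sense();print(s['tcp_pos'],s['wrist_force'],s['joint_torque'].round(2) if hasattr(s['joint_torque'],'round') else s['joint_torque'])
a=cv2.imread('pics/d3.png')[265:365,280:380];b=w[190:290,260:360,::-1]
cv2.imwrite('pics/c3.png',np.hstack([cv2.resize(a,(400,400),interpolation=2),cv2.resize(b,(400,400),interpolation=2)]))
```

```text
[ 0.46742084 -0.27675503  0.04724898] [-0.22126044  0.77871646  0.44501122] [-0.000e+00 -4.977e+01  8.320e+00 -1.665e+01  1.000e-02  0.000e+00
  0.000e+00]
```

View pics/c3.png

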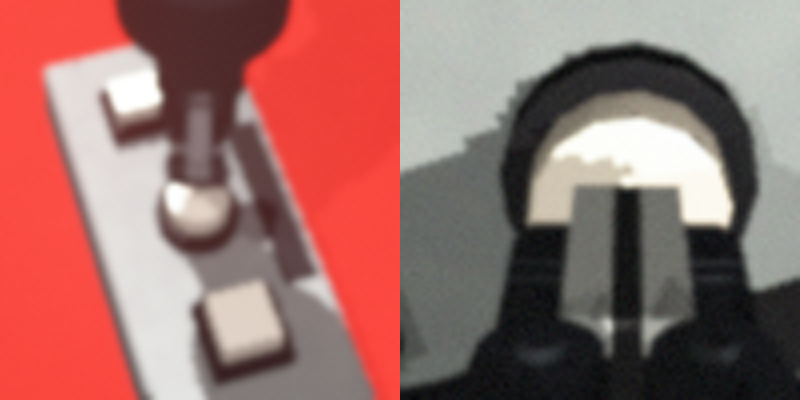

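The tip's shadow is almost at the tip, so contact is near. I keep going down in small steps.

>>> arm_command([
  {"x": 0.0, "y": 0.0, "z": -0.02, "rx": 0.0, "ry": 0.0, "rz": 0.0, "grip": 1.0},
  {"x": 0.0, "y": 0.0, "z": -0.02, "rx": 0.0, "ry": 0.0, "rz": 0.0, "grip": 1.0},
])

```text
time_s: 6.52
tcp_pos: [0.4673, -0.2767, 0.0441]
tool_rot: [[-0.954, 0.299, -0.0], [0.299, 0.954, 0.0], [0.0, 0.0, -1.0]]
wrist_force: [-0.1, 0.7, -0.4]
opening: -0.0001
grip_force: 0.0
```

>>> arm_command([
  {"x": 0.0, "y": 0.0, "z": -0.02, "rx": 0.0, "ry": 0.0, "rz": 0.0, "grip": 1.0},
  {"x": 0.0, "y": 0.0, "z": -0.02, "rx": 0.0, "ry": 0.0, "rz": 0.0, "grip": 1.0},
])

```text
time_s: 6.78
tcp_pos: [0.4673, -0.2766, 0.0411]
tool_rot: [[-0.954, 0.299, -0.0], [0.299, 0.954, 0.0], [0.0, 0.0, -1.0]]
wrist_force: [-0.1, 0.7, 0.2]
opening: -0.0001
grip_force: 0.0
```

Run:
```python
from h import *
s=arm.sense();C=cam('wrist');R=np.array(s['tool_rot'])
for d in(0,-.01,-.02,-.03): print(d,proj('wrist',[s['tcp_pos']+R@[0,0,d],s['tcp_pos']+R@[-.011,0,d],s['tcp_pos']+R@[.011,0,d]],C).round(0).tolist(), proj('side',[s['tcp_pos']+R@[0,0,d]]).round(0))
save('side','d4.png');w=save('wrist','w5.png')
for k in('key_round_top',):
  for n in('side','wrist'):
    for r in arm.place_of(n,k)[:2]: v,u=r['centre'];print(n,u,v,[ray(n,u,v,z).round(3).tolist() for z in(.04,.062)])
a=cv2.imread('pics/d4.png')[265:365,280:380];b=w[190:290,260:360,::-1]
cv2.imwrite('pics/c4.png',np.hstack([cv2.resize(a,(400,400),interpolation=2),cv2.resize(b,(400,400),interpolation=2)]))
```

```text
0 [[316.0, 231.0], [316.0, 247.0], [316.0, 214.0]] [[328. 319.]]
-0.01 [[316.0, 237.0], [316.0, 255.0], [316.0, 220.0]] [[328. 316.]]
-0.02 [[316.0, 245.0], [316.0, 263.0], [316.0, 226.0]] [[329. 314.]]
-0.03 [[316.0, 253.0], [316.0, 272.0], [316.0, 233.0]] [[329. 311.]]
side 327.5 313.2 [[0.47, -0.263, 0.04], [0.465, -0.276, 0.062]]
wrist 314.9 245.4 [[0.477, -0.281, 0.04], [0.467, -0.277, 0.062]]
```

View pics/c4.png

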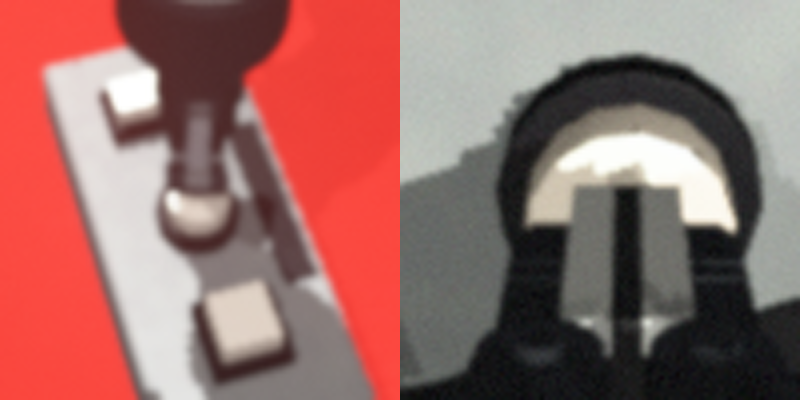

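There is still a gap below the tips: in the wrist view the tip edge is at row 237, where 214 would be expected for the reported TCP. The real tips therefore sit roughly 20 mm or more above the reported TCP. I go on in guarded steps.

>>> arm_command([
  {"x": 0.0, "y": 0.0, "z": -0.02, "rx": 0.0, "ry": 0.0, "rz": 0.0, "grip": 1.0},
  {"x": 0.0, "y": 0.0, "z": -0.02, "rx": 0.0, "ry": 0.0, "rz": 0.0, "grip": 1.0},
])

```text
time_s: 7.22
tcp_pos: [0.4673, -0.2766, 0.038]
tool_rot: [[-0.954, 0.299, -0.0], [0.299, 0.954, 0.0], [0.0, 0.0, -1.0]]
wrist_force: [-0.6, 0.1, 0.7]
opening: -0.0001
grip_force: 0.0
```

>>> arm_command([
  {"x": 0.0, "y": 0.0, "z": -0.02, "rx": 0.0, "ry": 0.0, "rz": 0.0, "grip": 1.0},
  {"x": 0.0, "y": 0.0, "z": -0.02, "rx": 0.0, "ry": 0.0, "rz": 0.0, "grip": 1.0},
])

```text
time_s: 7.48
tcp_pos: [0.4673, -0.2767, 0.035]
tool_rot: [[-0.954, 0.299, -0.0], [0.299, 0.954, 0.0], [0.0, 0.0, -1.0]]
wrist_force: [0.7, -0.8, -0.1]
opening: 0.0003
grip_force: 0.0
```

>>> arm_command([
  {"x": 0.0, "y": 0.0, "z": -0.02, "rx": 0.0, "ry": 0.0, "rz": 0.0, "grip": 1.0},
  {"x": 0.0, "y": 0.0, "z": -0.02, "rx": 0.0, "ry": 0.0, "rz": 0.0, "grip": 1.0},
])

```text
time_s: 7.72
tcp_pos: [0.4673, -0.2767, 0.032]
tool_rot: [[-0.954, 0.299, -0.0], [0.299, 0.954, 0.0], [0.0, 0.0, -1.0]]
wrist_force: [0.4, 0.0, -0.2]
opening: -0.0001
grip_force: 0.0
```

>>> arm_command([
  {"x": 0.0, "y": 0.0, "z": -0.02, "rx": 0.0, "ry": 0.0, "rz": 0.0, "grip": 1.0},
  {"x": 0.0, "y": 0.0, "z": -0.02, "rx": 0.0, "ry": 0.0, "rz": 0.0, "grip": 1.0},
])

```text
time_s: 7.98
tcp_pos: [0.4676, -0.2769, 0.0293]
tool_rot: [[-0.954, 0.299, 0.0], [0.299, 0.954, -0.0], [-0.0, -0.0, -1.0]]
wrist_force: [-0.2, 0.3, 2.5]
opening: -0.0001
grip_force: 1.2
```

Contact comes at reported z ≈ 0.030, so the real tips are about 31 mm above the reported TCP. I press fully.

>>> arm_command([
  {"x": 0.0, "y": 0.0, "z": -0.02, "rx": 0.0, "ry": 0.0, "rz": 0.0, "grip": 1.0},
  {"x": 0.0, "y": 0.0, "z": -0.04, "rx": 0.0, "ry": 0.0, "rz": 0.0, "grip": 1.0},
  {"x": 0.0, "y": 0.0, "z": -0.04, "rx": 0.0, "ry": 0.0, "rz": 0.0, "grip": 1.0},
])

```text
time_s: 8.35
tcp_pos: [0.4677, -0.277, 0.0248]
tool_rot: [[-0.954, 0.3, 0.001], [0.3, 0.954, 0.001], [-0.001, 0.001, -1.0]]
wrist_force: [-4.7, 3.5, 22.0]
opening: -0.0005
grip_force: 11.2
```

The round key is bottomed out (22 N). Now I lift, go to the square key and press it.

>>> arm_command([
  {"x": 0.0, "y": 0.0, "z": 0.1, "rx": 0.0, "ry": 0.0, "rz": 0.0, "grip": 1.0},
  {"x": 0.0, "y": 0.0, "z": 0.25, "rx": 0.0, "ry": 0.0, "rz": 0.0, "grip": 1.0},
  {"x": 0.02, "y": -0.25, "z": 0.25, "rx": 0.0, "ry": 0.0, "rz": 0.0, "grip": 1.0},
  {"x": 0.02, "y": -0.43, "z": 0.25, "rx": 0.0, "ry": 0.0, "rz": 0.0, "grip": 1.0},
  {"x": 0.02, "y": -0.43, "z": 0.15, "rx": 0.0, "ry": 0.0, "rz": 0.0, "grip": 1.0},
  {"x": 0.02, "y": -0.43, "z": 0.06, "rx": 0.0, "ry": 0.0, "rz": 0.0, "grip": 1.0},
  {"x": 0.02, "y": -0.43, "z": 0.03, "rx": 0.0, "ry": 0.0, "rz": 0.0, "grip": 1.0},
  {"x": 0.02, "y": -0.43, "z": 0.0, "rx": 0.0, "ry": 0.0, "rz": 0.0, "grip": 1.0},
  {"x": 0.02, "y": -0.43, "z": 0.0, "rx": 0.0, "ry": 0.0, "rz": 0.0, "grip": 1.0},
  {"x": 0.02, "y": -0.43, "z": 0.0, "rx": 0.0, "ry": 0.0, "rz": 0.0, "grip": 1.0},
])

```text
time_s: 9.6
tcp_pos: [0.4699, -0.3395, 0.0248]
tool_rot: [[-0.954, 0.298, -0.001], [0.298, 0.954, 0.003], [0.002, 0.003, -1.0]]
wrist_force: [-6.4, 6.7, 22.7]
opening: -0.0001
grip_force: 11.3
```

>>> arm_command([
  {"x": 0.0, "y": 0.0, "z": 0.1, "rx": 0.0, "ry": 0.0, "rz": 0.0, "grip": 1.0},
  {"x": 0.0, "y": 0.0, "z": 0.25, "rx": 0.0, "ry": 0.0, "rz": 0.0, "grip": 1.0},
  {"x": -0.02, "y": 0.3, "z": 0.25, "rx": 0.0, "ry": 0.0, "rz": 0.0, "grip": 1.0},
  {"x": -0.03, "y": 0.6, "z": 0.25, "rx": 0.0, "ry": 0.0, "rz": 0.0, "grip": 1.0},
  {"x": -0.03, "y": 0.87, "z": 0.25, "rx": 0.0, "ry": 0.0, "rz": 0.0, "grip": 1.0},
  {"x": -0.03, "y": 0.87, "z": 0.15, "rx": 0.0, "ry": 0.0, "rz": 0.0, "grip": 1.0},
  {"x": -0.03, "y": 0.87, "z": 0.06, "rx": 0.0, "ry": 0.0, "rz": 0.0, "grip": 1.0},
  {"x": -0.03, "y": 0.87, "z": 0.03, "rx": 0.0, "ry": 0.0, "rz": 0.0, "grip": 1.0},
  {"x": -0.03, "y": 0.87, "z": 0.0, "rx": 0.0, "ry": 0.0, "rz": 0.0, "grip": 1.0},
  {"x": -0.03, "y": 0.87, "z": 0.0, "rx": 0.0, "ry": 0.0, "rz": 0.0, "grip": 1.0},
  {"x": -0.03, "y": 0.87, "z": 0.0, "rx": 0.0, "ry": 0.0, "rz": 0.0, "grip": 1.0},
])

```text
time_s: 10.98
tcp_pos: [0.4656, -0.2115, 0.0248]
tool_rot: [[-0.954, 0.301, 0.0], [0.301, 0.954, 0.001], [0.0, 0.001, -1.0]]
wrist_force: [-6.2, 4.3, 23.8]
opening: -0.0001
grip_force: 11.9
```

All three keys are pressed, each over 20 N at bottom. I lift and go over the block for a close look.

>>> arm_command([
  {"x": 0.0, "y": 0.0, "z": 0.2, "rx": 0.0, "ry": 0.0, "rz": 0.0, "grip": 1.0},
  {"x": 0.0, "y": 0.0, "z": 0.6, "rx": 0.0, "ry": 0.0, "rz": 0.0, "grip": 1.0},
  {"x": 0.1, "y": 0.2, "z": 0.9, "rx": 0.0, "ry": 0.0, "rz": 0.0, "grip": 1.0},
  {"x": 0.2, "y": 0.6, "z": 1.0, "rx": 0.0, "ry": 0.0, "rz": 0.0, "grip": 1.0},
  {"x": 0.2, "y": 0.9, "z": 1.0, "rx": 0.0, "ry": 0.0, "rz": 0.0, "grip": 1.0},
])

```text
time_s: 11.6
tcp_pos: [0.4982, -0.0746, 0.1749]
tool_rot: [[-0.954, 0.299, 0.004], [0.299, 0.954, -0.0], [-0.004, 0.001, -1.0]]
wrist_force: [1.1, -0.4, 0.0]
opening: -0.0003
grip_force: 0.0
```

>>> arm_command([
  {"x": 0.1, "y": 0.3, "z": 0.2, "rx": 0.0, "ry": 0.0, "rz": 0.0, "grip": 1.0},
  {"x": 0.2, "y": 0.6, "z": 0.5, "rx": 0.0, "ry": 0.0, "rz": 0.0, "grip": 1.0},
  {"x": 0.2, "y": 0.7, "z": 0.5, "rx": 0.0, "ry": 0.0, "rz": 0.0, "grip": 1.0},
  {"x": 0.2, "y": 0.7, "z": 0.5, "rx": 0.0, "ry": 0.0, "rz": 0.0, "grip": 1.0},
])

```text
time_s: 12.1
tcp_pos: [0.5256, 0.0294, 0.2477]
tool_rot: [[-0.955, 0.298, -0.001], [0.298, 0.955, -0.0], [0.0, -0.0, -1.0]]
wrist_force: [-0.1, -0.3, 0.3]
opening: 0.0001
grip_force: 0.0
```

```bash
cat > fit.py <<'E'
from h import *
from scipy.optimize import differential_evolution
from scipy.spatial import ConvexHull
def prism(xy,z0,z1): return np.array([[x,y,z] for x,y in xy for z in(z0,z1)])
A=prism([(.06,.04),(-.06,.04),(-.06,-.012),(.06,-.012)],0,.022)
B=prism([(.06,.04),(-.028,.04),(-.028,-.04),(.06,-.04)],0,.022)
Rb=prism([(.03,.013),(-.03,.013),(-.03,-.013),(.03,-.013)],.022,.062)
J=prism([(.1,.08),(-.1,.08),(-.1,-.08),(.1,-.08)],0,.01)
F1=prism([(-.1,.06),(.07,.06),(.07,.078),(-.1,.078)],.01,.028)
F2=prism([(.08,-.07),(.08,.052),(.098,.052),(.098,-.07)],.01,.028)
def render(parts,p,n,C,z=0):
    m=np.zeros((400,640),np.uint8); c,s=np.cos(p[2]),np.sin(p[2]); R=np.array([[c,-s,0],[s,c,0],[0,0,1]])
    for P in parts:
        q=proj(n,P@R.T+[p[0],p[1],z],C); h=cv2.convexHull((q*16).round().astype(np.int32)); cv2.fillConvexPoly(m,h,1,shift=4)
    return m>0
def fit(parts,views,bounds,z=0):
    # views: (name,C,mask,valid)
    def cost(p): return sum(((render(parts,p,n,C,z)^m)&v).sum()/max(m.sum(),1) for n,C,m,v in views)
    r=differential_evolution(cost,bounds,seed=1,popsize=20,maxiter=60,tol=1e-6); return r.x,r.fun
def best(n,label,xy,z=0):
    C=cam(n); o=arm.outline_of(n,label); t=proj(n,[[*xy,z]],C)[0]
    return min(o,key=lambda r:np.hypot(*(np.array(r['box'][:2])-t)))['mask'] if o else None
E
python3 - <<'E'
from fit import *
C=cam('wrist'); im=save('wrist','w6.png'); side=save('side','d5.png'); s=arm.sense();print(s['tcp_pos'],s['time_s'])
V=[]
for n in('wrist','side'):
    m=best(n,'block',(.5,.01),.01); Cn=cam(n); print(n,m.sum(), [a.mean().round() for a in np.nonzero(m)])
    b=(cv2.getTickCount(),)
    V.append((n,Cn,m,np.ones_like(m)))
    im2=(im if n=='wrist' else side)[:,:,::-1].copy(); cs,_=cv2.findContours(m.astype(np.uint8),0,2); 
    V[-1]+=(im2,)
bd=[(.46,.54),(-.04,.06),(-np.pi,np.pi)]
for sel in([0],[1],[0,1]): print(sel,[np.round(x,3) for x in fit([A,B,Rb],[V[i][:4] for i in sel],bd)])
p,_=fit([A,B,Rb],[v[:4] for v in V],bd)
out=[]
for n,Cn,m,v,im2 in V:
    r=render([A,B,Rb],p,n,Cn).astype(np.uint8); cs,_=cv2.findContours(r,0,2); cv2.drawContours(im2,cs,-1,(255,255,0),1)
    y,x=[int(a.mean()) for a in np.nonzero(m)]; y=max(y,75);x=max(x,75); out.append(cv2.resize(im2[y-75:y+75,x-75:x+75],(400,400),interpolation=2))
cv2.imwrite('pics/c5.png',np.hstack(out))
E
```

```text
[0.52487893 0.02710257 0.24716753] 12.2
wrist 5066 [np.float64(145.0), np.float64(304.0)]
side 1318 [np.float64(220.0), np.float64(304.0)]
[0] [array([0.493, 0.015, 0.623]), np.float64(0.036)]
[1] [array([0.494, 0.018, 0.663]), np.float64(0.099)]
[0, 1] [array([0.493, 0.016, 0.621]), np.float64(0.166)]
```

View pics/c5.png

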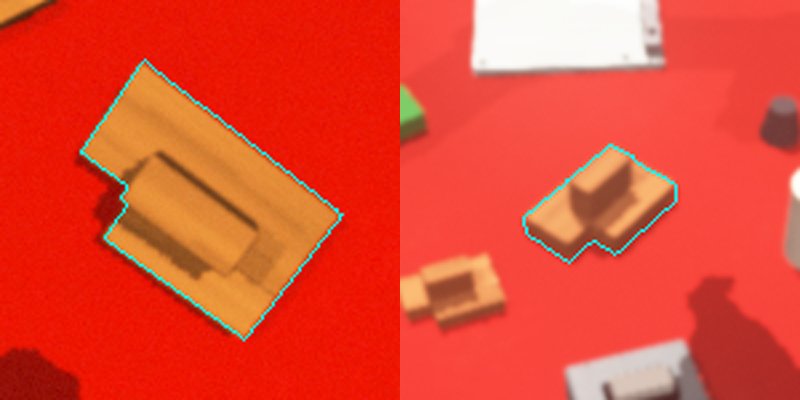

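The fit matches in both views: block at (0.493, 0.016), yaw 0.62 rad. A quick look at the gauge before grasping.

>>> arm_command([
  {"x": 0.1, "y": 0.3, "z": 0.1, "rx": 0.0, "ry": 0.0, "rz": 0.0, "grip": 1.0},
  {"x": 0.2, "y": 0.6, "z": 0.3, "rx": 0.0, "ry": 0.0, "rz": 0.0, "grip": 1.0},
  {"x": 0.3, "y": 0.9, "z": 0.4, "rx": 0.0, "ry": 0.0, "rz": 0.0, "grip": 1.0},
])

```text
time_s: 12.68
tcp_pos: [0.5719, 0.1638, 0.3093]
tool_rot: [[-0.953, 0.302, 0.001], [0.302, 0.953, -0.0], [-0.001, 0.0, -1.0]]
wrist_force: [1.4, 0.6, -0.5]
opening: -0.0002
grip_force: 0.0
```

>>> arm_command([
  {"x": 0.1, "y": 0.3, "z": 0.1, "rx": 0.0, "ry": 0.0, "rz": 0.0, "grip": -1.0},
  {"x": 0.2, "y": 0.6, "z": 0.2, "rx": 0.0, "ry": 0.0, "rz": 0.0, "grip": -1.0},
  {"x": 0.2, "y": 0.9, "z": 0.2, "rx": 0.0, "ry": 0.0, "rz": 0.0, "grip": -1.0},
  {"x": 0.2, "y": 0.9, "z": 0.2, "rx": 0.0, "ry": 0.0, "rz": 0.0, "grip": -1.0},
])

```text
time_s: 13.18
tcp_pos: [0.5999, 0.3028, 0.3364]
tool_rot: [[-0.956, 0.294, -0.002], [0.294, 0.956, 0.0], [0.002, -0.0, -1.0]]
wrist_force: [-0.6, 0.0, -0.8]
opening: 0.0723
grip_force: 0.0
```

Run:
```python
from fit import *
C=cam('wrist'); im=save('wrist','w7.png'); side=save('side','d6.png'); s=arm.sense();print(s['tcp_pos'],s['time_s'],s['opening'])
V=[]
for n,i in(('wrist',im),('side',side)):
    m=best(n,'jig',(.53,.30),.01); print(n,m.sum())
    v=np.ones_like(m)
    if n=='wrist': v[235:]=0
    V.append((n,C if n=='wrist' else cam(n),m,v,i[:,:,::-1].copy()))
bd=[(.49,.57),(.26,.34),(-.5,.2)]
for sel in([0],[1],[0,1]): print(sel,[np.round(x,4) for x in fit([J,F1,F2],[V[i][:4] for i in sel],bd)])
p,_=fit([J,F1,F2],[V[0][:4]],bd)
c,s=np.cos(p[2]),np.sin(p[2]); print('corner',p[:2]+[c*.08-s*.06,s*.08+c*.06],'home',p[:2]+[c*.02-s*.02,s*.02+c*.02])
n,Cn,m,v,im2=V[0]
for P in(J,F1,F2):
    cs,_=cv2.findContours(render([P],p,n,Cn).astype(np.uint8),0,2); cv2.drawContours(im2,cs,-1,(255,0,0),1)
cv2.imwrite('pics/c6.png',cv2.resize(im2[60:310,170:490],(768,600),interpolation=2))
```

```text
[0.60115792 0.29765683 0.3372411 ] 13.275 0.08481319792402732Traceback (most recent call last):
  File "<stdin>", line 5, in <module>
AttributeError: 'NoneType' object has no attribute 'sum'
```

Run:
```python
from fit import *
C=cam('wrist'); im=save('wrist','w8.png'); s=arm.sense();print(s['tcp_pos'],s['time_s'])
g=render([J,F1,F2],(.527,.301,-.13),'wrist',C).astype(np.uint8); roi=cv2.dilate(g,np.ones((51,51)))>0
f=im.astype(int); m=(f[...,1]>90)&(f[...,2]>90)&roi
m=cv2.morphologyEx(m.astype(np.uint8),cv2.MORPH_CLOSE,np.ones((7,7)))>0
v=np.ones_like(m); v[235:]=0
bd=[(.49,.57),(.26,.34),(-.5,.2)]
p,cst=fit([J,F1,F2],[('wrist',C,m,v)],bd); print(p,cst)
c,s=np.cos(p[2]),np.sin(p[2]); print('corner',p[:2]+[c*.08-s*.06,s*.08+c*.06],'home',p[:2]+[c*.02-s*.02,s*.02+c*.02])
im2=im[:,:,::-1].copy()
for P in(J,F1,F2):
    cs,_=cv2.findContours(render([P],p,'wrist',C).astype(np.uint8),0,2); cv2.drawContours(im2,cs,-1,(255,0,0),1)
cv2.imwrite('pics/c6.png',cv2.resize(im2[60:310,170:490],(768,600),interpolation=2))
```

```text
[0.60148892 0.29669845 0.33802667] 13.375
[ 0.52882676  0.30449689 -0.20601207] 0.004769001490312966
corner [0.6194086  0.34686353] home [0.55249501 0.31998282]
```

View pics/c6.png

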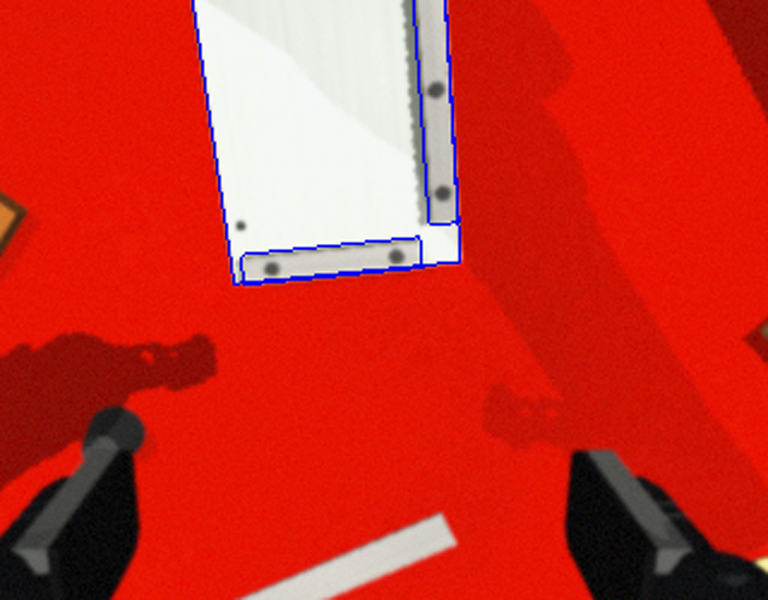

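The fit lies on the edges: gauge at (0.529, 0.3045), yaw −0.206 rad, and home for the block centre is (0.5525, 0.320). The short fence is at the bottom and the long fence on the right. I go back and grasp the block.

>>> arm_command([
  {"x": -0.12, "y": -0.3, "z": -0.1, "rx": 0.0, "ry": 0.0, "rz": 0.13, "grip": -1.0},
  {"x": -0.24, "y": -0.6, "z": -0.2, "rx": 0.0, "ry": 0.0, "rz": 0.27, "grip": -1.0},
  {"x": -0.36, "y": -0.93, "z": -0.4, "rx": 0.0, "ry": 0.0, "rz": 0.4, "grip": -1.0},
])

```text
time_s: 13.75
tcp_pos: [0.5471, 0.1569, 0.2788]
tool_rot: [[-0.993, -0.117, 0.003], [-0.117, 0.993, 0.001], [-0.003, 0.0, -1.0]]
wrist_force: [0.9, -1.1, -0.0]
opening: 0.0854
grip_force: 0.0
```

>>> arm_command([
  {"x": -0.12, "y": -0.3, "z": -0.3, "rx": 0.0, "ry": 0.0, "rz": 0.13, "grip": -1.0},
  {"x": -0.24, "y": -0.6, "z": -0.6, "rx": 0.0, "ry": 0.0, "rz": 0.27, "grip": -1.0},
  {"x": -0.36, "y": -0.94, "z": -0.93, "rx": 0.0, "ry": 0.0, "rz": 0.4, "grip": -1.0},
  {"x": -0.36, "y": -0.94, "z": -0.93, "rx": 0.0, "ry": 0.0, "rz": 0.485, "grip": -1.0},
  {"x": -0.36, "y": -0.94, "z": -0.93, "rx": 0.0, "ry": 0.0, "rz": 0.485, "grip": -1.0},
  {"x": -0.36, "y": -0.94, "z": -0.93, "rx": 0.0, "ry": 0.0, "rz": 0.485, "grip": -1.0},
])

```text
time_s: 14.5
tcp_pos: [0.4939, 0.019, 0.1397]
tool_rot: [[-0.813, -0.582, 0.002], [-0.582, 0.813, 0.001], [-0.002, -0.001, -1.0]]
wrist_force: [0.1, 1.0, -0.1]
opening: 0.0856
grip_force: 0.0
```

>>> arm_command([
  {"x": 0.0, "y": -0.01, "z": -0.3, "rx": 0.0, "ry": 0.0, "rz": 0.0, "grip": -1.0},
  {"x": 0.0, "y": -0.01, "z": -0.55, "rx": 0.0, "ry": 0.0, "rz": 0.0, "grip": -1.0},
  {"x": 0.0, "y": -0.01, "z": -0.75, "rx": 0.0, "ry": 0.0, "rz": 0.0, "grip": -1.0},
  {"x": 0.0, "y": -0.01, "z": -0.87, "rx": 0.0, "ry": 0.0, "rz": 0.0, "grip": -1.0},
  {"x": 0.0, "y": -0.01, "z": -0.92, "rx": 0.0, "ry": 0.0, "rz": 0.0, "grip": -1.0},
  {"x": 0.0, "y": -0.01, "z": -0.92, "rx": 0.0, "ry": 0.0, "rz": 0.0, "grip": -1.0},
])

```text
time_s: 15.25
tcp_pos: [0.4935, 0.0175, 0.0012]
tool_rot: [[-0.812, -0.584, 0.001], [-0.584, 0.812, 0.0], [-0.001, -0.0, -1.0]]
wrist_force: [-0.6, 0.5, 0.3]
opening: 0.0856
grip_force: 0.0
```

>>> arm_command([
  {"x": 0.0, "y": 0.0, "z": 0.0, "rx": 0.0, "ry": 0.0, "rz": 0.0, "grip": 1.0},
  {"x": 0.0, "y": 0.0, "z": 0.0, "rx": 0.0, "ry": 0.0, "rz": 0.0, "grip": 1.0},
  {"x": 0.0, "y": 0.0, "z": 0.0, "rx": 0.0, "ry": 0.0, "rz": 0.0, "grip": 1.0},
  {"x": 0.0, "y": 0.0, "z": 0.0, "rx": 0.0, "ry": 0.0, "rz": 0.0, "grip": 1.0},
  {"x": 0.0, "y": 0.0, "z": 0.0, "rx": 0.0, "ry": 0.0, "rz": 0.0, "grip": 1.0},
  {"x": 0.0, "y": 0.0, "z": 0.0, "rx": 0.0, "ry": 0.0, "rz": 0.0, "grip": 1.0},
])

```text
time_s: 16.0
tcp_pos: [0.4935, 0.0172, 0.0013]
tool_rot: [[-0.812, -0.583, 0.001], [-0.583, 0.812, 0.0], [-0.001, -0.0, -1.0]]
wrist_force: [-0.3, 0.1, 6.3]
opening: 0.0256
grip_force: 59.9
```

It holds the rib (25.6 mm opening, 60 N). I lift and carry it, turning −47.5°.

>>> arm_command([
  {"x": 0.0, "y": 0.0, "z": 0.1, "rx": 0.0, "ry": 0.0, "rz": 0.0, "grip": 1.0},
  {"x": 0.0, "y": 0.0, "z": 0.3, "rx": 0.0, "ry": 0.0, "rz": 0.0, "grip": 1.0},
  {"x": 0.0, "y": 0.15, "z": 0.5, "rx": 0.0, "ry": 0.0, "rz": -0.1, "grip": 1.0},
  {"x": 0.0, "y": 0.4, "z": 0.5, "rx": 0.0, "ry": 0.0, "rz": -0.2, "grip": 1.0},
  {"x": 0.0, "y": 0.65, "z": 0.5, "rx": 0.0, "ry": 0.0, "rz": -0.3, "grip": 1.0},
  {"x": 0.0, "y": 0.95, "z": 0.5, "rx": 0.0, "ry": 0.0, "rz": -0.4, "grip": 1.0},
])

```text
time_s: 16.75
tcp_pos: [0.4924, 0.1603, 0.0764]
tool_rot: [[-0.98, -0.198, -0.0], [-0.198, 0.98, -0.0], [0.0, -0.0, -1.0]]
wrist_force: [0.5, 0.3, -4.2]
opening: 0.0253
grip_force: 59.7
```

>>> arm_command([
  {"x": 0.08, "y": 0.3, "z": 0.0, "rx": 0.0, "ry": 0.0, "rz": -0.1, "grip": 1.0},
  {"x": 0.16, "y": 0.6, "z": 0.0, "rx": 0.0, "ry": 0.0, "rz": -0.2, "grip": 1.0},
  {"x": 0.24, "y": 0.85, "z": 0.0, "rx": 0.0, "ry": 0.0, "rz": -0.3, "grip": 1.0},
  {"x": 0.28, "y": 1.0, "z": 0.0, "rx": 0.0, "ry": 0.0, "rz": -0.39, "grip": 1.0},
  {"x": 0.28, "y": 1.0, "z": 0.0, "rx": 0.0, "ry": 0.0, "rz": -0.39, "grip": 1.0},
  {"x": 0.28, "y": 1.0, "z": 0.0, "rx": 0.0, "ry": 0.0, "rz": -0.39, "grip": 1.0},
])

```text
time_s: 17.5
tcp_pos: [0.5343, 0.3085, 0.0758]
tool_rot: [[-0.979, 0.203, -0.001], [0.203, 0.979, -0.001], [0.001, -0.001, -1.0]]
wrist_force: [0.5, -0.8, -4.5]
opening: 0.0252
grip_force: 59.8
```

Run:
```python
from fit import *
s=arm.sense(); R=np.array(s['tool_rot']); print(s['tcp_pos'],np.arctan2(-R[0,1],R[1,1]),s['opening'],s['wrist_force'])
for n in('side','scene'):
    arm.get_image(n); m=best(n,'block',s['tcp_pos'][:2],.1)
    v=np.ones_like(m)
    print(n,m.sum(),fit([A,B],[(n,cam(n),m,v)],[(.5,.57),(.27,.35),(-1.,.6)],z=s['tcp_pos'][2]+.002))
```

```text
[0.53433808 0.3085049  0.07579033] -0.2039541693853922 0.025215378295703524 [ 0.52451009 -0.77172667 -4.45529017]
side 870 (array([ 0.53595684,  0.30948163, -0.25001915]), np.float64(0.23448275862068965))
scene 1588 (array([ 0.53753523,  0.30867564, -0.20552458]), np.float64(0.11964735516372796))
```

The block is aligned in the hand at yaw ≈ −0.204. I lower it onto the bed, 15 mm off both fences.

>>> arm_command([
  {"x": 0.0, "y": 0.0, "z": -0.15, "rx": 0.0, "ry": 0.0, "rz": 0.0, "grip": 1.0},
  {"x": 0.0, "y": 0.0, "z": -0.28, "rx": 0.0, "ry": 0.0, "rz": 0.0, "grip": 1.0},
  {"x": 0.0, "y": 0.0, "z": -0.36, "rx": 0.0, "ry": 0.0, "rz": 0.0, "grip": 1.0},
  {"x": 0.0, "y": 0.0, "z": -0.4, "rx": 0.0, "ry": 0.0, "rz": 0.0, "grip": 1.0},
  {"x": 0.0, "y": 0.0, "z": -0.42, "rx": 0.0, "ry": 0.0, "rz": 0.0, "grip": 1.0},
  {"x": 0.0, "y": 0.0, "z": -0.43, "rx": 0.0, "ry": 0.0, "rz": 0.0, "grip": 1.0},
  {"x": 0.0, "y": 0.0, "z": -0.43, "rx": 0.0, "ry": 0.0, "rz": 0.0, "grip": 1.0},
  {"x": 0.0, "y": 0.0, "z": -0.43, "rx": 0.0, "ry": 0.0, "rz": 0.0, "grip": 1.0},
])

```text
time_s: 18.7
tcp_pos: [0.5351, 0.3099, 0.0116]
tool_rot: [[-0.979, 0.203, 0.0], [0.203, 0.979, 0.0], [-0.0, 0.0, -1.0]]
wrist_force: [-0.7, 0.7, -3.8]
opening: 0.0248
grip_force: 59.9
```

>>> arm_command([
  {"x": 0.0, "y": 0.0, "z": -0.01, "rx": 0.0, "ry": 0.0, "rz": 0.0, "grip": 1.0},
  {"x": 0.0, "y": 0.0, "z": -0.01, "rx": 0.0, "ry": 0.0, "rz": 0.0, "grip": 1.0},
  {"x": 0.0, "y": 0.0, "z": -0.01, "rx": 0.0, "ry": 0.0, "rz": 0.0, "grip": 1.0},
])

```text
time_s: 19.08
tcp_pos: [0.5357, 0.3101, 0.0114]
tool_rot: [[-0.979, 0.203, 0.001], [0.203, 0.979, 0.001], [-0.001, 0.001, -1.0]]
wrist_force: [-3.3, -1.4, 8.1]
opening: 0.0249
grip_force: 61.5
```

The block is on the bed. I slide it to the long fence (gauge +y) first.

>>> arm_command([
  {"x": 0.008, "y": 0.04, "z": 0.0, "rx": 0.0, "ry": 0.0, "rz": 0.0, "grip": 1.0},
  {"x": 0.014, "y": 0.07, "z": 0.0, "rx": 0.0, "ry": 0.0, "rz": 0.0, "grip": 1.0},
  {"x": 0.018, "y": 0.085, "z": 0.0, "rx": 0.0, "ry": 0.0, "rz": 0.0, "grip": 1.0},
  {"x": 0.02, "y": 0.1, "z": 0.0, "rx": 0.0, "ry": 0.0, "rz": 0.0, "grip": 1.0},
  {"x": 0.02, "y": 0.1, "z": 0.0, "rx": 0.0, "ry": 0.0, "rz": 0.0, "grip": 1.0},
])

```text
time_s: 19.7
tcp_pos: [0.5395, 0.3232, 0.0114]
tool_rot: [[-0.979, 0.204, 0.002], [0.204, 0.979, -0.001], [-0.002, -0.0, -1.0]]
wrist_force: [-1.4, -4.9, 8.1]
opening: 0.0251
grip_force: 61.5
```

>>> arm_command([
  {"x": 0.002, "y": 0.01, "z": 0.0, "rx": 0.0, "ry": 0.0, "rz": 0.0, "grip": 1.0},
  {"x": 0.002, "y": 0.01, "z": 0.0, "rx": 0.0, "ry": 0.0, "rz": 0.0, "grip": 1.0},
  {"x": 0.002, "y": 0.01, "z": 0.0, "rx": 0.0, "ry": 0.0, "rz": 0.0, "grip": 1.0},
])

```text
time_s: 20.08
tcp_pos: [0.5394, 0.3232, 0.0114]
tool_rot: [[-0.979, 0.205, 0.001], [0.205, 0.979, -0.002], [-0.001, -0.002, -1.0]]
wrist_force: [-3.6, -7.0, 10.2]
opening: 0.025
grip_force: 61.8
```

In contact with the long fence. Now towards the short fence (gauge +x).

>>> arm_command([
  {"x": 0.035, "y": -0.007, "z": 0.0, "rx": 0.0, "ry": 0.0, "rz": 0.0, "grip": 1.0},
  {"x": 0.07, "y": -0.013, "z": 0.0, "rx": 0.0, "ry": 0.0, "rz": 0.0, "grip": 1.0},
  {"x": 0.09, "y": -0.018, "z": 0.0, "rx": 0.0, "ry": 0.0, "rz": 0.0, "grip": 1.0},
  {"x": 0.11, "y": -0.022, "z": 0.0, "rx": 0.0, "ry": 0.0, "rz": 0.0, "grip": 1.0},
  {"x": 0.11, "y": -0.022, "z": 0.0, "rx": 0.0, "ry": 0.0, "rz": 0.0, "grip": 1.0},
])

```text
time_s: 20.7
tcp_pos: [0.5521, 0.3205, 0.0114]
tool_rot: [[-0.979, 0.204, -0.007], [0.204, 0.979, -0.002], [0.006, -0.003, -1.0]]
wrist_force: [-15.8, -8.9, 20.6]
opening: 0.025
grip_force: 63.2
```

>>> arm_command([
  {"x": -0.005, "y": 0.003, "z": 0.0, "rx": 0.0, "ry": -0.004, "rz": 0.0, "grip": 1.0},
  {"x": -0.005, "y": 0.003, "z": 0.0, "rx": 0.0, "ry": -0.004, "rz": 0.0, "grip": 1.0},
  {"x": -0.005, "y": 0.003, "z": 0.0, "rx": 0.0, "ry": -0.004, "rz": 0.0, "grip": 1.0},
  {"x": -0.005, "y": 0.003, "z": 0.0, "rx": 0.0, "ry": -0.004, "rz": 0.0, "grip": 1.0},
])

```text
time_s: 21.2
tcp_pos: [0.5523, 0.3204, 0.0114]
tool_rot: [[-0.979, 0.205, -0.0], [0.205, 0.979, -0.003], [-0.0, -0.003, -1.0]]
wrist_force: [-12.1, -9.1, 18.2]
opening: 0.025
grip_force: 62.9
```

Run:
```python
from fit import *
s=arm.sense(); R=np.array(s['tool_rot']); y=-.206; Q=np.array([[np.cos(y),-np.sin(y)],[np.sin(y),np.cos(y)]])
print(s['tcp_pos'],np.arctan2(-R[0,1],R[1,1]),R[:,2],'jigF',Q.T@s['wrist_force'][:2],s['wrist_force'][2],'moment',s['torque'],s['opening'],s['time_s'])
for n in('side','scene'):
    arm.get_image(n)
    m=best(n,'block',s['tcp_pos'][:2],.02)
    if m is not None: print(n,m.sum(),fit([A,B],[(n,cam(n),m,np.ones_like(m))],[(.52,.59),(.28,.36),(-.6,.2)],z=.01))
    for r in arm.place_of(n,'block_corner')[:3]: print('corner',r['conf'],ray(n,*r['centre'][::-1],.01))
```

```text
[0.55234312 0.32042436 0.01138206] -0.20605679417915848 [-4.21618084e-04 -2.69603309e-03 -9.99996277e-01] jigF [-10.01884958 -11.39952973] 18.233314097655672 moment [-1.5946555   2.30539484 -0.0514892 ] 0.0249988698125997 21.2
side 744 (array([ 0.5545398 ,  0.32999333, -0.2735424 ]), np.float64(0.29435483870967744))
corner 0.88 [0.23540494 0.11806521 0.01      ]
corner 0.72 [ 0.38227342 -0.0194019   0.01      ]
corner 0.66 [0.61629062 0.33430731 0.01      ]
scene 1131 (array([ 0.54134239,  0.31413381, -0.18717742]), np.float64(0.42263483642793986))
corner 0.84 [0.61509984 0.34330205 0.01      ]
corner 0.73 [ 0.37921951 -0.01388531  0.01      ]
```

The pushes of 10 N and 11 N are well above bed friction (about 3.6 N). The tool is upright, its yaw equals the gauge's, and its position matches home. I hand the job in.

```bash
python3 -c "
from workcell import arm
print(arm.sign_off())"
```

```text
the job is handed in; nothing more can be done
None
```

I handed the job in at about 21 s: the keys were pressed round, square, bar, and the block is still held on the bed, pushing about 10 N on the short fence and 11 N on the long one; I did not re-check the bystanders.

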